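# Refit the R-clip on the spice carousel post

## Robot

A 6-joint arm with a two-finger parallel gripper is mounted at the origin on the work surface. World frame = base frame: x ahead of the robot, y to its left, z up, the work surface at z = 0. Lengths are in mm, angles in rad, forces in N, time in s.
With the tool pointing down it reaches from about 275 to 750 mm from the base axis. Payload 10.2 kg.
Tool frame: the origin (TCP) lies midway between the tips of the shut fingers; the grasp point (between the pads) lies 19 mm behind it (ctrl.grasp_offset is the distance from the TCP to the grasp point, in mm); z points along the fingers, y is the line along which they close (so a half turn about z gives the same grasp; the last joint's range is limited). The gripper opens to 85 mm and grips with 20 to 120 N. Pads are 22 mm wide; open, the fingers measure 114 mm over their backs; the gripper's body (76 mm by 85 mm) begins 54 mm behind the grasp point. The pads swing forward as they close: fully open they stand 13 mm farther back than shut.
Start: joints at [-1.431, 0.313, 1.498, -0, 1.331, -0.223], TCP at [186.307, -490.837, 231.294] pointing down, gripper open.
Joint ranges: [-2.94, 2.94], [-0.97, 2.17], [0.19, 2.56], [-1.23, 4.37], [0.02, 3.11], [-2.88, 2.88]. Speed limits (rad/s): [2.39, 2.39, 3.01, 3.14, 3.14, 3.14].

## Interface

Orientations are given as a unit quaternion [w, x, y, z].
In Python, from rig import ctrl, viewer, models gives the robot as it stands. The module is installed in compiled form; this text tells all that it offers.
- The arm moves only by the shell command python3 -m pendant 'ROWS' [OPENING] [FORCE]. ROWS is text: rows parted by semicolons, each of 4 numbers parted by spaces: the shift along the tool's x, y, z in m, then the turn about the tool's z in rad. In form: x y z yaw; .... A call has 1 to 10 rows; each row shifts and turns the commanded pose from where the row before left it, along the tool's axes as they then stand; what a row does not reach is not made up. A row lasts 1/8 s, in which the tool goes at most 62.5 mm and 10.7 degrees, less where a joint would pass 70% of its speed; a pose out of reach is approached as far as the arm can. A call is refused whole if a number of a shift passes 0.0625 or a number of a turn 0.188, either way. A call with a gripper value outside its range is refused whole. OPENING is the opening, from 0 (shut) to 1 (fully open), set as the call begins (- or left out, the last holds). The fingers move at their own pace and stop on an object; FORCE is the grip in N (left out, the last holds). Time passes only in rows, so rows that do not move let the fingers close. It gives the time, the measured TCP pose, the force, the opening and the grip force at its end, in the units of the state.
- ctrl.sense(): the state, without advancing time (a new reading comes with each control period).
- viewer.capture(name): name is "side" or "top"; returns a dict with "color" (480x640x3 uint8, red, green, blue), "vertical_fov" (degrees; the focal length in pixels is half the picture's height over the tangent of half this angle, whatever the lens; pixels are square), "cx", "cy" (the principal point, pixels), "pose" (4x4, takes a point from camera to world coordinates). Camera axes: x right, y down, z forward; pixel columns grow to the right and rows downward; lengths in mm; the calibration is good to about 2 mm. A picture is of the moment at which its call begins. There is no depth.
- ctrl.finish_job(): hands the job in; it is judged then, once.
Trained networks look in the newest picture that a camera, given by its name, has taken for a name from the list of things; names that differ only in an ending like _2 or _b are one class to them, and where a whole thing is asked for, a point or a joint stands for the part that bears it (a point fixed in the world has none). Each returns a list of dicts, best first, with "p" (0 to 1); they miss things now and then, are a little off and sometimes report something else, mostly with a low value. They report only what shows in the picture. A call takes as long as a camera call. They do not tell look-alikes from the thing itself.
- models.boxes_of(camera, query): "at" ([x, y, z] in mm, in world coordinates, good to about 4 mm: the middle of the surface that is visible of it).
The state is a dict: "time_s": time; "joints": joint angles; "dq": joint speeds; "tau": joint torques, N m; "eef_pos": TCP position; "ee_rot": TCP orientation; "force": force on the tool from outside, world axes, zero at the start; "wrist_torque": the same for the moment, N m; "grip_width": opening from 0.0 (shut) to 1.0 (fully open); "grip_force": force on a finger pad.
Only numpy, scipy, OpenCV 4.12 (cv2) and the standard library are available. Lean on these libraries where they do the work, as an engineer would, in place of code of your own. Each camera call takes 0.05 s, during which the arm holds its last target. There are 200 camera calls.

## Task

Lock the tray of the spice carousel: pick up the red-headed R-clip from the chopping board, start its straight leg in the cross-hole of the carousel's steel post, and push it gently until it is fully home, the bent leg snapped over the post and the shoulder up against it. Let go and leave it there; never force it or lean on the carousel (a push of about 10 N is enough), and leave the jars and everything else standing where they are.

Things in the scene. Friction and masses are not known exactly. Their poses are not given: they have to be found in the camera images.
- clip: Steel R-clip with red grip head, 72 g, flat on the board. Origin: centre of the head's underside; x along the straight leg away from the head, z up. Head 30 x 24 x 14 mm (x, y, z), gripped across its 24 mm sides. Centreline of shoulder and legs 7 mm above the origin. Shoulder: 11 mm diameter, x = 15 to 23 mm. Straight leg: 6 mm diameter, blunt end with 0.5 mm chamfer, on y = 0 to x = 66 mm
- clip_seat (a point): Point on the clip's straight leg, 36 mm from the origin along x and 7 mm up: lies on the post's axis when the clip is home (the shoulder then has 0 to 1 mm to go to the post)
- clip_tip (a point): End of the straight leg, 66 mm from the origin along x and 7 mm up
- clip_spring (a joint): Opening of the bent leg (rad) about its root: 0 relaxed and also when home, about 0.1 as its waist passes the post. 6 mm wire on the clip's +y side: (x, y) = root (15, 9), saddle that hugs the post (36, 15.3), narrow waist (48, 9.8), flared end (59, 19) mm. Spring 2.8 N m/rad, steel slides easily; snapping over takes 3 to 8 N along the leg, then it pulls itself home
- carousel: Spice carousel, fixed. Origin: centre of its underside, z up; x is the direction of the post's cross-hole. Black foot, brown wooden tray 224 mm across, its top at 42 mm, white hub 38 mm across up to 70 mm, then a bare upright steel post, 24 mm diameter, on the axis. The clip may go in from either end; the -x end faces the robot
- hole (a point): On the post's axis 96 mm above the carousel's origin: middle of the range for the hole. The post sits stiffly up to 11 mm higher or lower, NOT in any measured pose: the true hole centre is 85 to 107 mm up. The post's flat top is always 26 mm above the hole's centre: find it by touch or sight. Hole: 7.5 mm square, right through along the carousel's x, edges barely broken (0.3 mm)
- board: Dark wooden chopping board 220 x 160 x 18 mm, fixed. Origin: centre of its underside; the clip lies on its top
- paprika: Small brown spice jar, 40 mm diameter, 75 mm high, on the tray beyond the post. Origin at its foot. Bystander
- oregano: Small green spice jar, 40 mm diameter, 75 mm high, on the tray beyond the post. Origin at its foot. Bystander
- teaspoon: Steel spoon, 140 mm long, lying along the right-hand (-y) edge of the board. Bystander
- mug: Blue mug, 80 mm diameter, 90 mm high, at the far side of the worktop. Bystander
- bowl: White bowl, 130 mm diameter, 55 mm high, at the far side of the worktop. Bystander
- tumbler: Glass tumbler, 72 mm diameter, 95 mm high, at the far side of the worktop. Bystander
- pepper_mill: Wooden pepper mill, 54 mm diameter, 155 mm high, to the robot's right. Bystander
Things that resemble listed ones, but are neither listed nor needed, are in the scene too. What is shaped like the carousel but turquoise is not meant.

How it is judged (in metres and radians):
On the way, in this order (a step that is already met when the one before it is completed fails the run):
1. the clip is picked up, 20 mm clear of the board's top (height (world z) of clip above 0.038 m), for 0.1 s.
2. the straight leg is started in the cross-hole, at least 8 mm deep (horizontal distance between clip_seat and hole below 0.034 m and y of clip_seat in the frame of carousel between -0.004 and 0.004 m and z of clip_tip in the frame of carousel between 0.078 and 0.11 m and angle between the x axis of clip and the x axis of carousel, either way round below 0.2 rad), for 0.05 s.
At the end, for the whole second after the job is handed in: Clip released, at rest and home in the cross-hole: its seat point within 4 mm of the post's axis seen from above and 78 to 110 mm above the carousel's underside, leg within 0.17 rad of the hole's direction, bent leg snapped back to under 0.06 rad (horizontal distance between clip_seat and hole below 0.004 m and z of clip_seat in the frame of carousel between 0.078 and 0.11 m and angle between the x axis of clip and the x axis of carousel, either way round below 0.17 rad and value of joint clip_spring below 0.06 rad and linear speed of clip below 0.02 m/s); the robot touches nothing.
It fails at once if the clip is forced: all contact between clip and carousel, the bent leg's own pinch of up to about 17 N included, adds up to more than 28 N (contact force between clip and carousel above 28 N).
It fails at once if the gripper or arm presses on the carousel with more than 25 N (contact force between any of the fingers, the arm and carousel above 25 N).
It fails at once if a spice jar is shifted by more than 15 mm or tipped (distance of any of paprika, oregano from where it was at the start of the episode above 0.015 m or angle between any of paprika, oregano's own z axis and vertical above 0.4 rad).
It fails at once if the spoon, mug, bowl, tumbler or pepper mill is shifted by more than 30 mm (distance of any of teaspoon, mug, bowl, tumbler, pepper_mill from where it was at the start of the episode above 0.03 m).
It also fails if it takes over 67 s, if anything falls off the work surface, if the arm or the gripper's body presses on something with over 40 N, if the wrist force passes 120 N, or if a joint passes its speed limit or range.

## Working session

There is one attempt and no reset: what is moved stays moved. The work goes in short steps, Python scripts to look and compute and a shell command to move; the robot and the scene stay as the last step left them, time stands still between calls to the robot, and variables do not carry over. Pictures are saved under pics/ and viewed, at most 10 in all, crops included, and the job is handed in when it is done.

```bash
mkdir -p pics; cat > h.py <<'E'
import numpy as np, cv2
from rig import ctrl, viewer, models
from scipy.spatial.transform import Rotation as R
def cap(n,f=None):
    c=viewer.capture(n)
    if f: cv2.imwrite('pics/'+f,c['color'][:,:,::-1])
    return c
def foc(c): return 240/np.tan(np.radians(c['vertical_fov'])/2)
def ray(c,u,v):
    f=foc(c);P=np.array(c['pose']);d=P[:3,:3]@np.array([(u-c['cx'])/f,(v-c['cy'])/f,1]);return P[:3,3],d
def atz(c,u,v,z):
    o,d=ray(c,u,v);return o+d*(z-o[2])/d[2]
def proj(c,p):
    P=np.array(c['pose']);q=P[:3,:3].T@(np.array(p)-P[:3,3]);f=foc(c);return np.array([c['cx']+f*q[0]/q[2],c['cy']+f*q[1]/q[2]])
E
python3 - <<'E'
from h import *
np.set_printoptions(suppress=True,precision=3)
for n in('top','side'):
    c=cap(n,n+'1.png');print(n,foc(c),c['cx'],c['cy'],np.array(c['pose']).tolist())
    for q in('clip','clip_tip','carousel','board','paprika','oregano','teaspoon'):
        print(q,[(np.round(r['at'],1).tolist(),round(r['p'],2),proj(c,r['at']).round().tolist()) for r in models.boxes_of(n,q)[:3]])
print(ctrl.sense())
E
```

```text
top 459.07985684630904 320.9218312180393 238.3905089935235 [[-0.01271058025831839, -0.9921920267240005, 0.12407023516870268, 380.3119200666847], [-0.9997935192345715, 0.014578139109865912, 0.01415615613943602, -76.89371588170299], [-0.015854338398291548, -0.12386468409281855, -0.9921724547620433, 1041.8123429336958], [0.0, 0.0, 0.0, 1.0]]
clip [([487.5, 177.0, 29.9], 0.63, [213.0, 249.0])]
clip_tip [([487.8, 176.3, 30.7], 0.76, [214.0, 248.0])]
carousel [([293.1, -409.4, 41.9], 0.94, [485.0, 335.0]), ([552.2, -194.3, 40.0], 0.76, [380.0, 217.0]), ([233.6, 243.2, 41.1], 0.73, [179.0, 367.0])]
board [([513.2, 166.9, 19.8], 0.65, [219.0, 238.0]), ([488.6, 176.6, 30.0], 0.57, [214.0, 248.0])]
paprika [([573.0, -118.0, 113.9], 0.76, [347.0, 201.0]), ([558.7, 99.4, 28.7], 0.28, [248.0, 217.0])]
oregano [([619.7, -236.8, 118.1], 0.8, [404.0, 177.0])]
teaspoon [([559.8, 101.9, 30.5], 0.79, [247.0, 216.0]), ([546.7, -467.7, 102.5], 0.55, [517.0, 212.0])]
side 481.12533605316503 306.6758357872575 233.9200681634143 [[-0.9327006136170861, -0.2703703885402177, 0.23868267293400747, 206.56518207870
[... 388 characters left out ...]
, [336.0, 136.0]), ([357.7, -396.5, 46.9], 0.63, [390.0, 175.0])]
board [([516.1, 181.7, 21.3], 0.83, [256.0, 331.0])]
paprika [([576.1, -103.2, 92.8], 0.95, [279.0, 216.0])]
oregano []
teaspoon [([550.5, 98.3, 30.8], 0.8, [257.0, 295.0])]
{'time_s': 0.8, 'joints': array([-1.431,  0.313,  1.498,  0.   ,  1.331, -0.223]), 'dq': array([-0.002,  0.001, -0.001,  0.   , -0.001, -0.001]), 'tau': array([  0.002, -41.213, -25.988,  -0.   ,   0.001,   0.   ]), 'eef_pos': array([ 186.321, -490.827,  231.288]), 'ee_rot': array([-0.   ,  0.984,  0.18 ,  0.   ]), 'force': array([ 0.233, -0.128,  0.087]), 'wrist_torque': array([ 0.009, -0.007,  0.049]), 'grip_force': 0.0, 'grip_width': 1.0016000017798974}
```

View pics/top1.png

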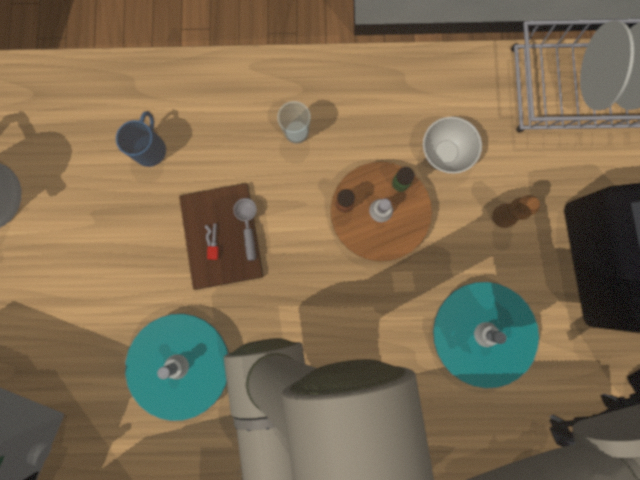

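View pics/side1.png

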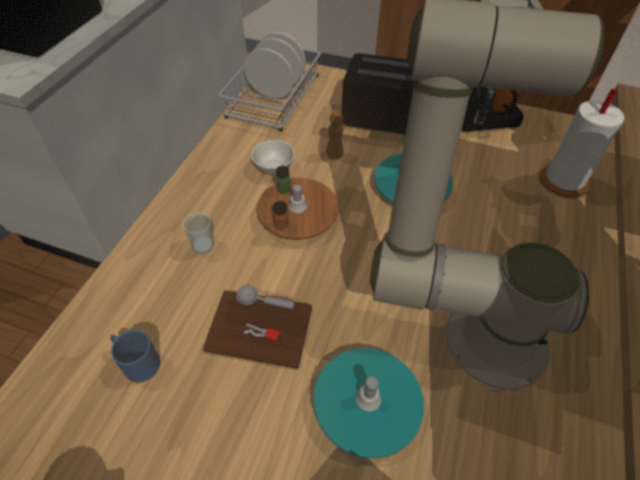

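Top view: brown carousel with post at about (382,208), red clip head at (213,253), legs pointing up the picture. Side view: post at (297,195), clip head at (272,335). Now I'll crop both closer.

```bash
python3 - <<'E'
from h import *
t=cv2.imread('pics/top1.png');s=cv2.imread('pics/side1.png')
def cr(i,u,v,w=50,h=37): return cv2.resize(i[v-h:v+h,u-w:u+w],(400,296),interpolation=cv2.INTER_CUBIC)
cv2.imwrite('pics/crop.png',np.vstack([np.hstack([cr(t,382,208),cr(t,213,243)]),np.hstack([cr(s,297,200),cr(s,263,330)])]))
for n,i in(('top',t),('side',s)):
    hsv=cv2.cvtColor(i,cv2.COLOR_BGR2HSV)
    m=((hsv[...,0]<6)|(hsv[...,0]>174))&(hsv[...,1]>190)&(hsv[...,2]>120)
    k,l,st,ce=cv2.connectedComponentsWithStats(m.astype(np.uint8))
    c=cap(n)
    for j in range(1,k):
        if st[j,4]>20: print(n,st[j],ce[j],atz(c,*ce[j],30))
E
```

```text
top [208 247   9  12  66] [211.53030303 252.5       ] [478.8259633  180.94296278  30.        ]
side [266 328  13  12 106] [272.24528302 333.71698113] [475.92598507 179.5960107   30.        ]
```

View pics/crop.png

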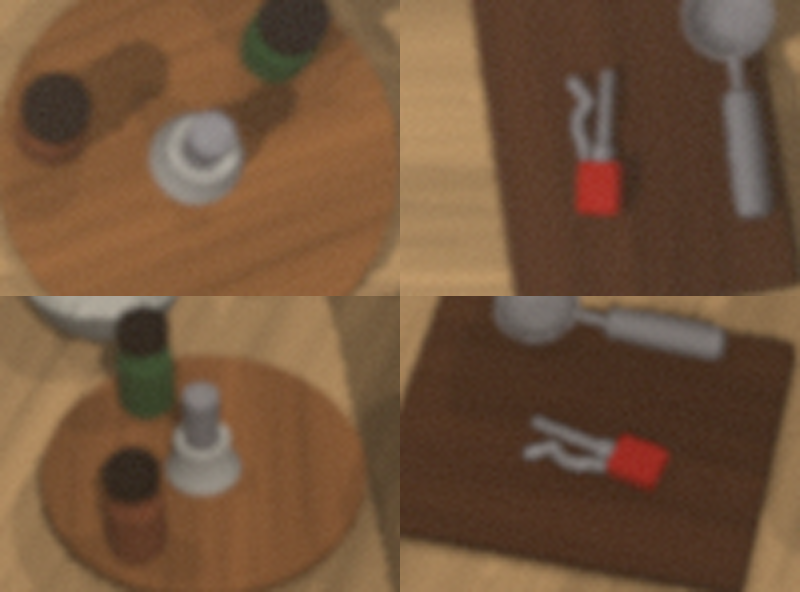

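Crop: post top about (385,203.8) in top and (297.2,186.2) in side; clip head (212.8,253), straight leg tip (214.8,223.5) in top; the bent leg is on its left (+y). The hole itself doesn't show, so I'll average frames and get the yaw from other cues.

```bash
cat >> h.py <<'E'
def tri(obs):
    A=np.zeros((3,3));b=np.zeros(3)
    for c,u,v in obs:
        o,d=ray(c,u,v);d=d/np.linalg.norm(d);M=np.eye(3)-np.outer(d,d);A+=M;b+=M@o
    return np.linalg.solve(A,b)
E
python3 - <<'E'
from h import *
np.set_printoptions(suppress=True,precision=1)
def avg(n,k=12):
    L=[cap(n) for _ in range(k)];return L[0],np.mean([l['color'].astype(float) for l in L],0)[:,:,::-1]
ct,t=avg('top');cs,s=avg('side')
cv2.imwrite('at.png',t);cv2.imwrite('as.png',s)
for nm,a,b in(('post top',(385,203.75),(297.25,186.25)),('head',(212.75,253),(272.5,334.25)),('tip',(214.75,223.5),(246.25,324))):
    X=tri([(ct,*a),(cs,*b)]);print(nm,X,proj(ct,X)-a,proj(cs,X)-b)
print('clip top z',atz(ct,212.75,253,31),atz(ct,214.75,223.5,25),'side',atz(cs,272.5,334.25,28),atz(cs,246.25,324,25))
# rectified tray z=42
g=np.float32([[[545-130+i*.5 for i in range(1)]]])
def rect(c,im,z,cx,cy,h,sc):
    n=int(2*h*sc);mx=np.zeros((n,n),np.float32);my=mx.copy()
    w=np.array([[cx-h,cy-h,z],[cx+h,cy-h,z],[cx+h,cy+h,z],[cx-h,cy+h,z]])
    src=np.float32([proj(c,p) for p in w])
    # picture: up=+x, left=+y
    dst=np.float32([[n,n],[n,0],[0,0],[0,n]])
    dst=np.float32([[n,n],[n,0],[0,0],[0,n]])
    return cv2.warpPerspective(im.astype(np.float32),cv2.getPerspectiveTransform(src,dst),(n,n),flags=cv2.INTER_CUBIC)
rt=rect(ct,t,42,548,-192,130,1.5);rs=rect(cs,s,42,548,-192,130,1.5)
z=cv2.resize(s[175:220,270:325].astype(np.float32),None,fx=7,fy=7,interpolation=cv2.INTER_CUBIC)
z2=cv2.resize(t[190:235,360:415].astype(np.float32),None,fx=7,fy=7,interpolation=cv2.INTER_CUBIC)
row1=np.hstack([rt,rs])[:, :780];row2=np.hstack([z,z2])
out=np.zeros((390+320,780,3),np.float32);out[:390]=row1[:390,:780];out[390:390+315,:770]=row2
out=cv2.resize(out,(660,600));cv2.imwrite('pics/avg.png',out)
# grain orientation by structure tensor
for nm,r in(('top',rt),('side',rs)):
    gr=cv2.GaussianBlur(cv2.cvtColor(r,cv2.COLOR_BGR2GRAY),(0,0),2);gx=cv2.Sobel(gr,cv2.CV_32F,1,0);gy=cv2.Sobel(gr,cv2.CV_32F,0,1)
    m=np.zeros(gr.shape,np.uint8);cv2.circle(m,(195,195),145,1,-1);m[:175]=0;m[:, :40]=0
    cv2.circle(m,(195,195),50,0,-1);m=m>0
    th=.5*np.arctan2(2*(gx*gy)[m].sum(),(gx**2-gy**2)[m].sum());print(nm,'gradient dir img deg',np.degrees(th))
E
```

```text
post top [ 564.7 -196.1  115.1] [0.1 0.5] [-0.4 -0.1]
head [477.  178.9  26. ] [0.1 0.5] [-0.5 -0.1]
tip [543.9 175.8  24.8] [0.1 0.4] [-0.4 -0.1]
clip top z [477.6 178.   31. ] [544.7 176.1  25. ] side [475.4 179.7  28. ] [543.  175.8  25. ]
top gradient dir img deg 82.93885
side gradient dir img deg 73.08276[ WARN:0@13.037] global loadsave.cpp:1063 imwrite_ Unsupported depth image for selected encoder is fallbacked to CV_8U.
```

View pics/avg.png

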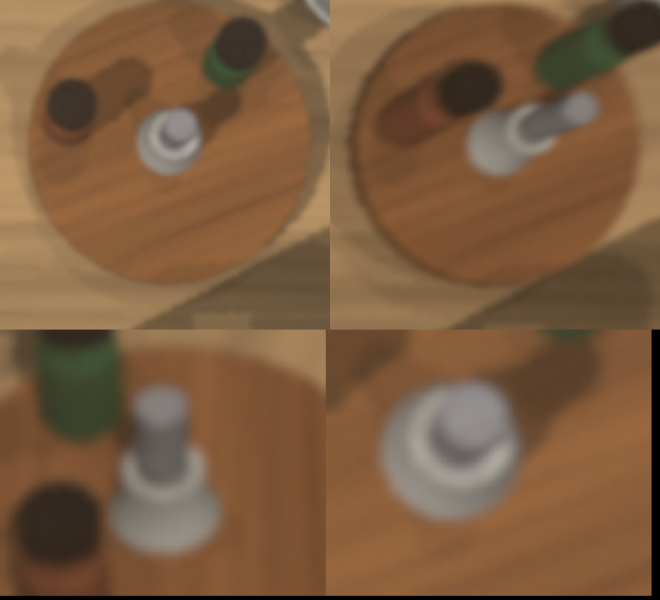

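The rectified tray grain runs up-right at about 19° (no hole on the post's camera-facing side), consistent with the jars' bisector. That suggests a carousel yaw of about +18°; I'll refine that and the positions.

```bash
python3 - <<'E'
from h import *
np.set_printoptions(suppress=True,precision=1)
ct=cap('top');cs=cap('side')
def rect(c,im,z,cx,cy,h,sc):
    n=int(2*h*sc);w=[[cx-h,cy-h,z],[cx+h,cy-h,z],[cx+h,cy+h,z],[cx-h,cy+h,z]]
    return cv2.warpPerspective(im.astype(np.float32),cv2.getPerspectiveTransform(np.float32([proj(c,p) for p in w]),np.float32([[n,n],[n,0],[0,0],[0,n]])),(n,n),flags=cv2.INTER_CUBIC)
for c,f in((ct,'at.png'),(cs,'as.png')):
    im=cv2.imread(f)
    # tray ellipse: saturation/hue mask vs table
    r=rect(c,im,42,560,-195,140,2);lab=cv2.cvtColor(r.clip(0,255).astype(np.uint8),cv2.COLOR_BGR2LAB).astype(float)
    m=(lab[...,1]>lab[...,1].mean()*0+ (np.percentile(lab[...,1],90)+np.percentile(lab[...,1],10))/2).astype(np.uint8)
    m=cv2.morphologyEx(m,cv2.MORPH_OPEN,np.ones((7,7)))
    cn=max(cv2.findContours(m,cv2.RETR_EXTERNAL,cv2.CHAIN_APPROX_NONE)[0],key=cv2.contourArea)
    hull=cv2.convexHull(cn);(u,v),rad=cv2.minEnclosingCircle(hull);e=cv2.fitEllipse(cn)
    P=lambda u,v:(560+140-v/2,-195+140-u/2)
    print(f,'circle',P(u,v),rad/2,'ellipse',P(*e[0]),np.array(e[1])/2)
    # grain: lower (near-robot) half + right side, cells free of jars/shadow
    g=cv2.cvtColor(r,cv2.COLOR_BGR2GRAY);h=cv2.GaussianBlur(g,(0,0),2)
    X,Y=np.meshgrid(np.arange(560),np.arange(560));wx=560+140-Y/2;wy=-195+140-X/2
    q=(np.hypot(wx-553,wy+194)<98)
    q&=(wx<553-28)
    M=q.astype(np.float32);h=(h-cv2.GaussianBlur(h*M,(0,0),20)/(cv2.GaussianBlur(M,(0,0),20)+1e-3))*M
    best=[]
    for a in np.arange(-60,90,2.):
        A=cv2.getRotationMatrix2D((280,280),a,1);hh=cv2.warpAffine(h,A,(560,560));mm=cv2.warpAffine(M,A,(560,560))
        n=mm.sum(1);k=n>60;best.append((float(((hh.sum(1)[k])**2/n[k]).sum()/n[k].sum()),a))
    print('grain img rot',[ (round(b,2),a) for b,a in sorted(best)[::-1][:6]])
for n,c in(('top',ct),('side',cs)):
    for qy in('hole','clip','paprika','oregano'):
        print(n,qy,[(np.array(r['at']).round(),round(r['p'],2)) for r in models.boxes_of(n,qy)[:3]])
E
```

```text
at.png circle (565.3144989013672, -195.3095245361328) 112.22008514404297 ellipse (561.8294982910156, -191.98912048339844) [207.6 224. ]
grain img rot [(3.86, np.float64(-22.0)), (3.63, np.float64(-24.0)), (3.53, np.float64(-20.0)), (2.94, np.float64(-26.0)), (2.87, np.float64(-18.0)), (2.22, np.float64(-16.0))]
as.png circle (562.5350036621094, -194.0418701171875) 116.67300415039062 ellipse (557.906494140625, -191.9813232421875) [213.  220.9]
grain img rot [(3.12, np.float64(-22.0)), (2.95, np.float64(-24.0)), (2.93, np.float64(-20.0)), (2.45, np.float64(-18.0)), (2.43, np.float64(-26.0)), (1.98, np.float64(-16.0))]
top hole [(array([ 294., -408.,   39.]), 0.95), (array([236., 244.,  39.]), 0.83), (array([ 553., -191.,   44.]), 0.65)]
top clip [(array([486., 177.,  31.]), 0.62)]
top paprika [(array([ 572., -119.,  116.]), 0.74)]
top oregano [(array([ 620., -237.,  116.]), 0.97)]
side hole [(array([234., 260.,  43.]), 0.85), (array([ 366., -400.,   42.]), 0.68), (array([ 549., -190.,   43.]), 0.63)]
side clip [(array([490., 181.,  36.]), 0.72), (array([ 548., -189.,   40.]), 0.67), (array([ 578., -103.,   93.]), 0.38)]
side paprika [(array([ 575., -106.,   91.]), 0.59)]
side oregano [(array([ 618., -231.,   93.]), 0.93), (array([490., 183.,  32.]), 0.22)]
```

Grain angle 22° in both views, and the jar bisector is about 24°, so yaw is about 0.385 rad. The post is near (564,-195). First I'll touch the post with the fingers shut to get the height and lateral centre.

```bash
python3 -m pendant '0.0459 -0.0143 0.004 0;0.0459 -0.0143 0.004 0;0.0459 -0.0143 0.004 0;0.0459 -0.0143 0.004 0;0.0459 -0.0143 0.004 0;0.0459 -0.0143 0.004 0;0.0459 -0.0143 0.004 0;0.0459 -0.0143 0.004 0;0.0459 -0.0143 0.004 0;0.0459 -0.0143 0.004 -0.021' 0 40
python3 -m pendant '0 0 0.02 0;0 0 0.02 0;0 0 0 0'
```

```text
time_s: 3.85
eef_pos: [565.8, -193.1, 191.2]
ee_rot: [0.0, 0.982, 0.191, 0.0]
force: [-1.1, -1.0, 0.8]
grip_width: -0.005
grip_force: 0.0
time_s: 4.22
eef_pos: [564.1, -193.9, 150.0]
ee_rot: [-0.001, 0.982, 0.191, -0.001]
force: [0.5, -1.1, -0.2]
grip_width: -0.0
grip_force: 0.0
```

```bash
cat > g.py <<'E'
import sys,numpy as np
from rig import ctrl
s=ctrl.sense();f=np.linalg.norm(s['force']);print(s['eef_pos'].round(2),s['force'].round(1),flush=True)
sys.exit(f>float(sys.argv[1]))
E
P='python3 -m pendant'; G='python3 g.py 4'
python3 -m pendant '0 0 0.006 0;0 0 0.006 0;0 0 0.002 0;0 0 0 0' >/dev/null; $G && python3 -m pendant '0 0 0.0015 0;0 0 0.0015 0' >/dev/null; $G && python3 -m pendant '0 0 0.0015 0;0 0 0.0015 0' >/dev/null; $G && python3 -m pendant '0 0 0.0015 0;0 0 0.0015 0' >/dev/null; $G && python3 -m pendant '0 0 0.001 0;0 0 0.001 0' >/dev/null; $G && python3 -m pendant '0 0 0.001 0;0 0 0.001 0' >/dev/null; $G && python3 -m pendant '0 0 0.001 0;0 0 0.001 0' >/dev/null; $G && python3 -m pendant '0 0 0.001 0;0 0 0.001 0' >/dev/null; $G
```

```text
[ 564.67 -194.29  137.34] [-0.2  0.2  1. ]
[ 564.67 -194.29  137.34] [-0.2  0.2  1. ]
[ 564.67 -194.29  137.34] [-0.2  0.2  1. ]
[ 564.67 -194.29  137.34] [-0.2  0.2  1. ]
[ 564.67 -194.29  137.34] [-0.2  0.2  1. ]
[ 564.67 -194.29  137.34] [-0.2  0.2  1. ]
[ 564.67 -194.29  137.34] [-0.2  0.2  1. ]
[ 564.67 -194.29  137.34] [-0.2  0.2  1. ]False
False
False
False
False
False
False
False
```

```bash
sed -i 's/sys.exit(/sys.exit(int(/;s/argv\[1\]))/argv[1])))/' g.py; tail -1 g.py
G='python3 g.py 4'
$G && python3 -m pendant '0 0 0.0015 0;0 0 0.0015 0' >/dev/null; $G && python3 -m pendant '0 0 0.0015 0;0 0 0.0015 0' >/dev/null; $G && python3 -m pendant '0 0 0.0015 0;0 0 0.0015 0' >/dev/null; $G && python3 -m pendant '0 0 0.001 0;0 0 0.001 0' >/dev/null; $G && python3 -m pendant '0 0 0.001 0;0 0 0.001 0' >/dev/null; $G && python3 -m pendant '0 0 0.001 0;0 0 0.001 0' >/dev/null; $G && python3 -m pendant '0 0 0.001 0;0 0 0.001 0' >/dev/null; $G && python3 -m pendant '0 0 0.001 0;0 0 0.001 0' >/dev/null; $G
```

```text
sys.exit(int(f>float(sys.argv[1])))
[ 564.67 -194.29  137.34] [-0.2  0.2  1. ]
[ 564.72 -194.28  134.32] [-0.6 -0.3 -0.4]
[ 564.68 -194.26  131.19] [0.2 1.2 0.6]
[ 564.69 -194.23  128.19] [-0.1 -0.1  0.5]
[ 564.69 -194.25  126.25] [-0.6 -0.4 -0.7]
[ 564.67 -194.26  124.26] [0.6 0.1 0.2]
[ 564.68 -194.27  122.24] [ 0.3  0.  -0.1]
[ 564.69 -194.26  120.22] [0.6 0.1 0. ]
[ 564.68 -194.23  118.22] [ 0.6  0.7 -0.4]
```

```bash
G='python3 g.py 3.5'
$G && python3 -m pendant '0 0 0.001 0;0 0 0 0' >/dev/null; $G && python3 -m pendant '0 0 0.001 0;0 0 0 0' >/dev/null; $G && python3 -m pendant '0 0 0.001 0;0 0 0 0' >/dev/null; $G && python3 -m pendant '0 0 0.001 0;0 0 0 0' >/dev/null; $G && python3 -m pendant '0 0 0.001 0;0 0 0 0' >/dev/null; $G && python3 -m pendant '0 0 0.001 0;0 0 0 0' >/dev/null; $G && python3 -m pendant '0 0 0.001 0;0 0 0 0' >/dev/null; $G && python3 -m pendant '0 0 0.001 0;0 0 0 0' >/dev/null; $G
```

```text
[ 564.68 -194.23  118.22] [ 0.6  0.7 -0.4]
[ 564.64 -194.21  117.22] [0.5 0.4 0.4]
[ 564.66 -194.21  116.23] [ 0.1  0.3 -0. ]
[ 564.64 -194.22  115.2 ] [ 0.3  0.  -0.4]
[ 564.64 -194.24  114.19] [-0.3 -0.  -0.3]
[ 564.66 -194.22  113.22] [ 0.4 -0.2 -0.3]
[ 564.64 -194.24  112.18] [-0.   0.   0.8]
[ 564.77 -194.28  111.44] [-0.  -0.6  2.3]
[ 564.85 -194.35  111.41] [-3.5  0.8  8.4]
```

Post top is at z ≈ 111.4, so the hole centre is at 85.4. Next I'll touch both sides laterally.

```bash
python3 -m pendant '-0.004 0 -0.016 0;0 0.04 0 0;0 0 0.013 0;0 0 0.013 0;0 -0.004 0 0;0 0 0 0'; G='python3 g.py 3'
$G && python3 -m pendant '0 -0.0015 0 0;0 0 0 0' >/dev/null; $G && python3 -m pendant '0 -0.0015 0 0;0 0 0 0' >/dev/null; $G && python3 -m pendant '0 -0.0015 0 0;0 0 0 0' >/dev/null; $G && python3 -m pendant '0 -0.0015 0 0;0 0 0 0' >/dev/null; $G && python3 -m pendant '0 -0.0015 0 0;0 0 0 0' >/dev/null; $G && python3 -m pendant '0 -0.0015 0 0;0 0 0 0' >/dev/null; $G && python3 -m pendant '0 -0.0015 0 0;0 0 0 0' >/dev/null; $G
```

```text
time_s: 9.48
eef_pos: [574.4, -228.4, 100.7]
ee_rot: [-0.0, 0.982, 0.191, 0.0]
force: [0.4, 0.8, -0.9]
grip_width: -0.003
grip_force: 0.0
[ 574.43 -228.36  100.65] [ 0.4  0.8 -0.9]
[ 573.99 -227.62  100.68] [-0.4 -0.2  0.7]
[ 573.33 -226.25  100.34] [-0.5  0.3 -0.1]
[ 572.75 -224.88  100.33] [ 0.7 -0.  -0.2]
[ 572.17 -223.46  100.31] [-0.1 -0.4  0. ]
[ 571.63 -222.11  100.33] [ 0.   0.1 -0.3]
[ 571.18 -220.97  100.44] [-0.  -0.9 -0. ]
[ 570.99 -220.36  100.79] [ 1.8 -5.6 -1.4]
```

```bash
python3 -m pendant '0 0.003 0 0;0 0 -0.018 0;0 -0.0325 0 0;0 -0.0325 0 0;0 0 0.009 0;0 0 0.009 0;0 0.001 0 0;0 0 0 0'; G='python3 g.py 3'
$G && python3 -m pendant '0 0.0015 0 0;0 0 0 0' >/dev/null; $G && python3 -m pendant '0 0.0015 0 0;0 0 0 0' >/dev/null; $G && python3 -m pendant '0 0.0015 0 0;0 0 0 0' >/dev/null; $G && python3 -m pendant '0 0.0015 0 0;0 0 0 0' >/dev/null; $G && python3 -m pendant '0 0.0015 0 0;0 0 0 0' >/dev/null; $G && python3 -m pendant '0 0.0015 0 0;0 0 0 0' >/dev/null; $G && python3 -m pendant '0 0.0015 0 0;0 0 0 0' >/dev/null; $G;  $G && python3 -m pendant '0 0.0015 0 0;0 0 0 0' >/dev/null; $G
```

```text
time_s: 12.22
eef_pos: [547.9, -163.4, 100.3]
ee_rot: [0.0, 0.982, 0.19, 0.0]
force: [0.2, 0.1, 0.1]
grip_width: 0.0
grip_force: 0.0
[ 547.89 -163.45  100.31] [0.2 0.1 0.1]
[ 548.35 -164.49  100.43] [-0.1  0.2  0.4]
[ 548.84 -165.7   100.33] [-0.1 -0.9 -0.9]
[ 549.39 -167.09  100.29] [0.3 0.3 0.4]
[ 549.97 -168.51  100.31] [-0.5  0.1  0. ]
[ 550.52 -169.88  100.31] [ 0.7 -0.2  0.3]
[ 551.09 -171.27  100.31] [ 0.   0.2 -0.1]
[ 551.65 -172.65  100.29] [ 0.2 -0.9 -0.2]
[ 551.65 -172.65  100.29] [ 0.2 -0.9 -0.2]
[ 552.19 -174.05  100.29] [-0.1  0.5 -0. ]
```

```bash
G='python3 g.py 3'
$G && python3 -m pendant '0 0.0015 0 0;0 0 0 0' >/dev/null; $G && python3 -m pendant '0 0.0015 0 0;0 0 0 0' >/dev/null; $G && python3 -m pendant '0 0.0015 0 0;0 0 0 0' >/dev/null; $G && python3 -m pendant '0 0.0015 0 0;0 0 0 0' >/dev/null; $G && python3 -m pendant '0 0.0015 0 0;0 0 0 0' >/dev/null; $G && python3 -m pendant '0 0.0015 0 0;0 0 0 0' >/dev/null; $G
```

```text
[ 552.19 -174.05  100.29] [-0.1  0.5 -0. ]
[ 552.71 -175.34  100.25] [0.5 0.5 0.2]
[ 552.96 -175.93  100.11] [-2.1  4.6  0.7]
[ 552.96 -175.93  100.11] [-2.1  4.6  0.7]
[ 552.96 -175.93  100.11] [-2.1  4.6  0.7]
[ 552.96 -175.93  100.11] [-2.1  4.6  0.7]
[ 552.96 -175.93  100.11] [-2.1  4.6  0.7]
```

Post centre lateral coordinate is u = 394.25. Now fetching the clip.

```bash
python3 -m pendant '0 -0.003 -0.02 0;0 0 -0.03 0.141;0 0 0 0.141;0 0 0 0.142' 0.5 60 >/dev/null; python3 -m pendant '-0.0112 -0.0435 0 0;-0.0112 -0.0435 0 0;-0.0112 -0.0435 0 0;-0.0112 -0.0435 0 0;-0.0112 -0.0435 0 0;-0.0112 -0.0435 0 0;-0.0112 -0.0435 0 0;-0.0112 -0.0435 0 0;0 0 0.03 0;0 0 0 0'
```

```text
time_s: 16.48
eef_pos: [475.7, 177.4, 119.0]
ee_rot: [0.0, 1.0, -0.02, -0.002]
force: [0.4, -0.1, -0.0]
grip_width: 0.501
grip_force: 0.0
```

```bash
python3 -m pendant '0.0015 -0.0013 0.03 0;0 0 0.03 0;0 0 0.025 0;0 0 0.009 0;0 0 0 0'; python3 g.py 3 && python3 -m pendant '0 0 0.002 0;0 0 0 0'|sed -n 2,4p;python3 g.py 3 && python3 -m pendant '0 0 0.001 0;0 0 0 0'|sed -n 2,4p; python3 - <<'E'
from h import *
a=cap('top')['color'];b=cap('side')['color']
f=lambda i,u,v:cv2.resize(i[v-37:v+37,u-50:u+50],(400,296),interpolation=cv2.INTER_CUBIC)
cv2.imwrite('pics/grasp.png',np.hstack([f(a,213,243),f(b,265,325)])[:,:,::-1])
E
```

```text
time_s: 17.1
eef_pos: [478.7, 178.4, 26.9]
ee_rot: [-0.0, 1.0, -0.02, 0.0]
force: [0.6, -0.1, 0.6]
grip_width: 0.501
grip_force: 0.0
[478.7  178.36  26.9 ] [ 0.6 -0.1  0.6]
eef_pos: [478.6, 178.6, 24.9]
ee_rot: [-0.0, 1.0, -0.02, 0.001]
force: [-0.2, -0.5, 0.1]
[478.56 178.64  24.94] [-0.2 -0.5  0.1]
eef_pos: [478.2, 178.6, 23.4]
ee_rot: [-0.0, 1.0, -0.02, 0.0]
force: [0.2, 0.1, -0.1]
```

View pics/grasp.png

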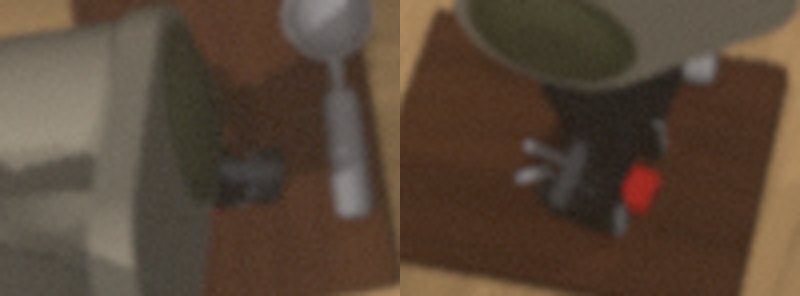

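Fingers straddle the head with clearance on both sides (red visible behind the finger at (640,190) in the side crop). Going lower, then closing.

```bash
python3 -m pendant '-0.001 0 0.0015 0;0 0 0 0'|sed -n 2,4p; python3 g.py 3 && python3 -m pendant '0 0 0.0015 0;0 0 0 0'|sed -n 2,4p; python3 g.py 3 && python3 -m pendant '0 0 0.001 0;0 0 0 0'|sed -n 2,4p; python3 g.py 3 && python3 -m pendant '0 0 0 0;0 0 0 0;0 0 0 0;0 0 0 0;0 0 0 0' 0 60; python3 g.py 3
```

```text
eef_pos: [477.0, 178.7, 21.7]
ee_rot: [0.0, 1.0, -0.02, -0.0]
force: [0.2, -0.1, -0.1]
[476.99 178.65  21.65] [ 0.2 -0.1 -0.1]
eef_pos: [477.1, 178.6, 20.1]
ee_rot: [0.0, 1.0, -0.02, -0.0]
force: [-0.4, 0.8, 0.2]
[477.1  178.64  20.15] [-0.4  0.8  0.2]
eef_pos: [477.2, 178.6, 19.2]
ee_rot: [0.0, 1.0, -0.02, -0.0]
force: [-0.0, 0.3, 0.1]
[477.17 178.62  19.24] [-0.   0.3  0.1]
time_s: 19.08
eef_pos: [477.4, 178.7, 19.6]
ee_rot: [-0.0, 1.0, -0.02, 0.0]
force: [-1.3, -0.8, 5.5]
grip_width: 0.263
grip_force: 59.4
[477.36 178.67  19.58] [-1.3 -0.8  5.5]
```

```bash
python3 -m pendant '0 0 -0.01 0;0 0 -0.03 0;0 0 -0.03 0;0 0 0 -0.141;0 0 0 -0.141;0 0 0 -0.142;0 0 0 0' 0 80; python3 -m pendant '-0.0164 0.0423 0 0;-0.0164 0.0423 0 0;-0.0164 0.0423 0 0;-0.0164 0.0423 0 0;-0.0164 0.0423 0 0;-0.0164 0.0423 0 0;-0.0164 0.0423 0 0;-0.0164 0.0423 0 0;-0.0164 0.0423 0 0;0 0 0 0';python3 - <<'E'
from h import *
s=ctrl.sense();p=s['eef_pos'];w,x,y,z=s['ee_rot'];psi=2*np.arctan2(y,x);print('psi',psi,'u',p[0]*.3746-p[1]*.9272,'w',p[0]*.9272+p[1]*.3746,p,s['grip_width'])
a=cap('top');b=cap('side')
def f(c,p):
    u,v=proj(c,p).astype(int);return cv2.resize(c['color'][v-37:v+37,u-50:u+50],(400,296),interpolation=cv2.INTER_CUBIC)
q=p+np.array([50,20,5.]);cv2.imwrite('pics/pre.png',np.hstack([f(a,q),f(b,q)])[:,:,::-1])
E
```

```text
time_s: 19.95
eef_pos: [477.1, 178.6, 89.5]
ee_rot: [-0.0, 0.982, 0.19, -0.0]
force: [0.3, -0.4, -0.8]
grip_width: 0.255
grip_force: 78.5
time_s: 21.2
eef_pos: [482.6, -232.2, 89.3]
ee_rot: [0.0, 0.982, 0.188, 0.0]
force: [0.2, 0.9, -0.4]
grip_width: 0.255
grip_force: 78.7
psi 0.37724924512266045 u 396.095741826926 w 360.5144133745522 [ 482.63436311 -232.20546744   89.30959707] 0.2553015085012426
```

View pics/pre.png

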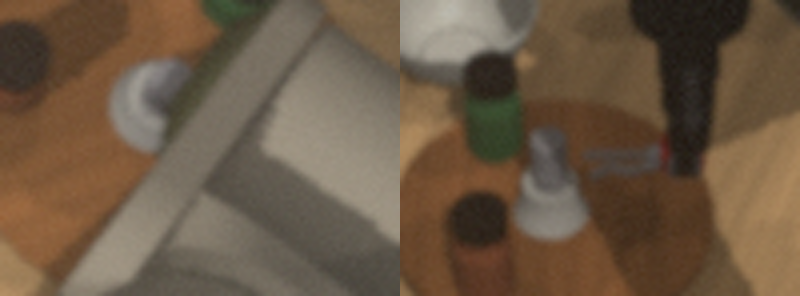

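The side crop shows the clip level in the gripper, straight leg tip at (590,157) just short of the post at (547,160). Aligning.

```bash
cat > st.py <<'E'
from h import *
s=ctrl.sense();p=s['eef_pos'];w,x,y,z=s['ee_rot'];f=s['force']
print('t%.2f psi %.4f u %.2f w %.2f z %.2f  fw %.1f fu %.1f fz %.1f grip %.3f mz'%(s['time_s'],2*np.arctan2(y,x),p[0]*.3746-p[1]*.9272,p[0]*.9272+p[1]*.3746,p[2],f[0]*.9272+f[1]*.3746,f[0]*.3746-f[1]*.9272,f[2],s['grip_width']),s['wrist_torque'].round(2))
import sys
sys.exit(int(len(sys.argv)>1 and abs(f[0]*.9272+f[1]*.3746)>float(sys.argv[1])))
E
python3 -m pendant '0 0 0 0;0 0 0 0'>/dev/null; python3 st.py;python3 -m pendant '0 -0.0015 0.009 0;0 0 0 0;0 0 0 0'>/dev/null; python3 st.py
```

```text
t21.55 psi 0.3846 u 393.02 w 362.14 z 89.38  fw -0.1 fu -1.0 fz -0.3 grip 0.255 mz [ 0.01  0.03 -0.02]
t21.93 psi 0.3839 u 392.20 w 361.72 z 80.19  fw -0.2 fu -0.2 fz -1.5 grip 0.257 mz [ 0.03 -0.07  0.01]
```

```bash
python3 -m pendant '0 0.0025 0 0;0 0 0 0;0 0 0 0'>/dev/null; python3 st.py;python3 -m pendant '0 0 0 0;0 0 0 0'>/dev/null; python3 st.py
```

```text
t22.30 psi 0.3837 u 394.85 w 361.69 z 80.33  fw -0.2 fu 0.4 fz -0.0 grip 0.255 mz [ 0.02 -0.02 -0.02]
t22.55 psi 0.3838 u 394.80 w 361.71 z 80.31  fw -0.1 fu -0.1 fz 1.1 grip 0.254 mz [-0.03 -0.   -0.07]
```

```bash
python3 -m pendant '0.004 -0.0005 0.0003 0;0.002 0 0 0;0 0 0 0'>/dev/null; S='python3 st.py 2.5'; $S && python3 -m pendant '0.001 0 0 0;0 0 0 0'>/dev/null; $S && python3 -m pendant '0.001 0 0 0;0 0 0 0'>/dev/null; $S && python3 -m pendant '0.001 0 0 0;0 0 0 0'>/dev/null; $S && python3 -m pendant '0.001 0 0 0;0 0 0 0'>/dev/null; $S && python3 -m pendant '0.001 0 0 0;0 0 0 0'>/dev/null; $S && python3 -m pendant '0.001 0 0 0;0 0 0 0'>/dev/null; $S && python3 -m pendant '0.001 0 0 0;0 0 0 0'>/dev/null; $S && python3 -m pendant '0.001 0 0 0;0 0 0 0'>/dev/null; $S
```

```text
t22.93 psi 0.3841 u 394.25 w 367.89 z 79.96  fw 0.0 fu -0.1 fz -1.9 grip 0.255 mz [-0.02 -0.01 -0.05]
t23.18 psi 0.3838 u 394.31 w 368.72 z 80.00  fw -0.7 fu -0.1 fz -0.8 grip 0.257 mz [ 0.03 -0.03  0.04]
t23.43 psi 0.3839 u 394.33 w 369.75 z 80.02  fw 0.0 fu -0.1 fz -1.1 grip 0.256 mz [0.07 0.02 0.04]
t23.68 psi 0.3838 u 394.30 w 370.74 z 80.01  fw 0.0 fu -0.4 fz -0.7 grip 0.254 mz [-0.02  0.03  0.02]
t23.93 psi 0.3839 u 394.29 w 371.75 z 79.98  fw 0.4 fu 0.6 fz -1.8 grip 0.254 mz [-0.01  0.    0.05]
t24.18 psi 0.3839 u 394.28 w 372.78 z 80.00  fw 0.5 fu 0.5 fz -0.2 grip 0.254 mz [ 0.03 -0.06 -0.03]
t24.43 psi 0.3839 u 394.28 w 373.76 z 80.00  fw -0.3 fu 1.0 fz 0.3 grip 0.255 mz [0.01 0.02 0.01]
t24.68 psi 0.3839 u 394.31 w 374.76 z 80.01  fw 0.1 fu -0.5 fz -1.7 grip 0.257 mz [-0.04  0.04 -0.01]
t24.93 psi 0.3838 u 394.31 w 375.76 z 80.00  fw 0.3 fu 0.5 fz -1.3 grip 0.250 mz [ 0.    0.03 -0.04]
```

```bash
S='python3 st.py 2.5'; $S && python3 -m pendant '0.001 0 0 0;0.001 0 0 0'>/dev/null; $S && python3 -m pendant '0.001 0 0 0;0.001 0 0 0'>/dev/null; $S && python3 -m pendant '0.001 0 0 0;0.001 0 0 0'>/dev/null; $S && python3 -m pendant '0.001 0 0 0;0.001 0 0 0'>/dev/null; $S && python3 -m pendant '0.001 0 0 0;0.001 0 0 0'>/dev/null; $S && python3 -m pendant '0.001 0 0 0;0.001 0 0 0'>/dev/null; $S
```

```text
t24.93 psi 0.3838 u 394.31 w 375.76 z 80.00  fw 0.3 fu 0.5 fz -1.3 grip 0.250 mz [ 0.    0.03 -0.04]
t25.18 psi 0.3838 u 394.32 w 377.75 z 79.99  fw 0.2 fu 0.3 fz -1.4 grip 0.256 mz [ 0.   -0.02  0.04]
t25.43 psi 0.3838 u 394.30 w 379.76 z 79.98  fw 0.1 fu 0.8 fz -0.5 grip 0.253 mz [-0.04  0.01  0.02]
t25.68 psi 0.3839 u 394.30 w 381.76 z 79.98  fw -0.3 fu -0.5 fz -1.0 grip 0.257 mz [0.01 0.03 0.03]
t25.93 psi 0.3838 u 394.30 w 383.76 z 79.99  fw -0.0 fu -0.5 fz -1.7 grip 0.257 mz [ 0.03  0.06 -0.01]
t26.18 psi 0.3838 u 394.30 w 385.75 z 80.00  fw 0.3 fu 1.1 fz -0.0 grip 0.255 mz [ 0.04  0.07 -0.04]
t26.43 psi 0.3838 u 394.31 w 387.75 z 79.99  fw 0.3 fu 0.3 fz -0.0 grip 0.258 mz [-0.02  0.02  0.04]
```

```bash
python3 - <<'E'
from h import *
a=cap('top','t3.png');b=cap('side')
u,v=proj(b,[545,-200,90]).astype(int);cv2.imwrite('pics/in.png',cv2.resize(b['color'][v-30:v+30,u-40:u+40],(640,480),interpolation=cv2.INTER_CUBIC)[:,:,::-1])
E
```

View pics/in.png

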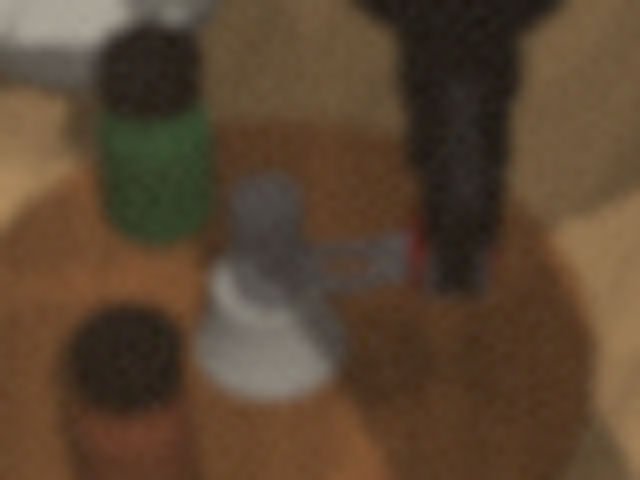

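The leg vanishes into the post at (300,250) with the bent leg passing in front, so it's started. Pushing on gently.

```bash
S='python3 st.py 4'; $S && python3 -m pendant '0.001 0 0 0;0.001 0 0 0'>/dev/null; $S && python3 -m pendant '0.001 0 0 0;0.001 0 0 0'>/dev/null; $S && python3 -m pendant '0.001 0 0 0;0.001 0 0 0'>/dev/null; $S && python3 -m pendant '0.001 0 0 0;0.001 0 0 0'>/dev/null; $S && python3 -m pendant '0.001 0 0 0;0.001 0 0 0'>/dev/null; $S && python3 -m pendant '0.001 0 0 0;0.001 0 0 0'>/dev/null; $S&& python3 -m pendant '0.001 0 0 0;0.001 0 0 0'>/dev/null; $S&& python3 -m pendant '0.001 0 0 0;0.001 0 0 0'>/dev/null; $S
```

```text
t26.52 psi 0.3839 u 394.27 w 387.80 z 79.97  fw -1.0 fu 0.5 fz -0.8 grip 0.255 mz [ 0.01  0.06 -0.02]
t26.77 psi 0.3838 u 394.32 w 389.76 z 80.02  fw 1.1 fu -0.2 fz -1.0 grip 0.256 mz [-0.01  0.02 -0.03]
t27.02 psi 0.3840 u 394.00 w 391.52 z 79.80  fw -2.3 fu -1.3 fz 0.1 grip 0.257 mz [0.16 0.38 0.1 ]
t27.27 psi 0.3841 u 393.81 w 393.44 z 79.73  fw -3.8 fu -2.9 fz -0.3 grip 0.257 mz [0.25 0.74 0.19]
t27.52 psi 0.3842 u 393.56 w 395.42 z 79.63  fw -3.5 fu -4.9 fz 0.0 grip 0.253 mz [0.47 0.87 0.23]
t27.77 psi 0.3842 u 393.51 w 397.56 z 79.65  fw -2.6 fu -6.4 fz -0.4 grip 0.254 mz [0.62 0.72 0.25]
t28.02 psi 0.3841 u 393.50 w 399.69 z 79.67  fw -0.6 fu -5.4 fz -1.1 grip 0.256 mz [0.7  0.59 0.28]
t28.27 psi 0.3842 u 393.51 w 401.78 z 79.71  fw 0.5 fu -4.9 fz -0.5 grip 0.255 mz [0.81 0.38 0.28]
t28.52 psi 0.3842 u 393.50 w 403.94 z 79.77  fw -1.2 fu -5.6 fz -0.8 grip 0.254 mz [0.82 0.43 0.26]
```

```bash
S='python3 st.py 6'; $S && python3 -m pendant '0.001 0 0 0;0.001 0 0 0'>/dev/null; $S && python3 -m pendant '0.001 0 0 0;0.001 0 0 0'>/dev/null; $S && python3 -m pendant '0.001 0 0 0;0.001 0 0 0'>/dev/null; $S && python3 -m pendant '0.001 0 0 0;0.001 0 0 0'>/dev/null; $S && python3 -m pendant '0.001 0 0 0;0 0 0 0'>/dev/null; $S && python3 -m pendant '0.001 0 0 0;0 0 0 0'>/dev/null; $S
```

```text
t28.52 psi 0.3842 u 393.50 w 403.94 z 79.77  fw -1.2 fu -5.6 fz -0.8 grip 0.254 mz [0.82 0.43 0.26]
t28.77 psi 0.3842 u 393.49 w 406.21 z 79.83  fw 1.6 fu -5.5 fz -0.5 grip 0.255 mz [0.94 0.15 0.27]
t29.02 psi 0.3841 u 393.59 w 408.37 z 79.89  fw 2.4 fu -5.8 fz -1.3 grip 0.256 mz [0.9  0.03 0.2 ]
t29.27 psi 0.3839 u 394.13 w 410.19 z 80.06  fw 1.6 fu -3.5 fz -0.7 grip 0.256 mz [ 0.68 -0.02  0.16]
t29.52 psi 0.3836 u 394.54 w 411.81 z 80.08  fw 1.1 fu -2.0 fz -0.6 grip 0.254 mz [ 0.42 -0.01  0.11]
t29.77 psi 0.3836 u 394.66 w 412.75 z 80.12  fw 1.2 fu -1.7 fz -1.4 grip 0.254 mz [ 0.21 -0.1   0.01]
t30.02 psi 0.3837 u 394.49 w 413.60 z 80.00  fw -0.9 fu -1.5 fz 0.2 grip 0.252 mz [0.09 0.06 0.05]
```

```bash
S='python3 st.py 4'; $S && python3 -m pendant '0.0005 0 0 0;0 0 0 0'>/dev/null; $S && python3 -m pendant '0.0005 0 0 0;0 0 0 0'>/dev/null; $S && python3 -m pendant '0.0005 0 0 0;0 0 0 0'>/dev/null; $S && python3 -m pendant '0.0005 0 0 0;0 0 0 0'>/dev/null; $S && python3 -m pendant '0.0005 0 0 0;0 0 0 0'>/dev/null; $S && python3 -m pendant '0.0005 0 0 0;0 0 0 0'>/dev/null; $S
```

```text
t30.02 psi 0.3837 u 394.49 w 413.60 z 80.00  fw -0.9 fu -1.5 fz 0.2 grip 0.252 mz [0.09 0.06 0.05]
t30.27 psi 0.3838 u 394.32 w 414.14 z 79.98  fw -0.4 fu 0.0 fz -0.7 grip 0.256 mz [0.06 0.1  0.  ]
t30.52 psi 0.3839 u 394.19 w 414.59 z 79.92  fw -1.2 fu -0.6 fz -0.5 grip 0.255 mz [0.07 0.26 0.02]
t30.77 psi 0.3839 u 394.18 w 414.83 z 79.85  fw -5.1 fu -1.8 fz -0.2 grip 0.254 mz [-0.01  0.79  0.06]
t30.77 psi 0.3839 u 394.18 w 414.83 z 79.85  fw -5.1 fu -1.8 fz -0.2 grip 0.254 mz [-0.01  0.79  0.06]
t30.77 psi 0.3839 u 394.18 w 414.83 z 79.85  fw -5.1 fu -1.8 fz -0.2 grip 0.254 mz [-0.01  0.79  0.06]
t30.77 psi 0.3839 u 394.18 w 414.83 z 79.85  fw -5.1 fu -1.8 fz -0.2 grip 0.254 mz [-0.01  0.79  0.06]
```

Shoulder has met the post: home. Relaxing, releasing and lifting straight up.

```bash
python3 -m pendant '-0.0007 0 0 0;0 0 0 0' - 30 >/dev/null; python3 st.py; python3 -m pendant '0 0 0 0;0 0 0 0;0 0 0 0;0 0 0 0' 0.45 >/dev/null; python3 st.py; python3 -m pendant '0 0 -0.01 0;0 0 -0.02 0;0 0 -0.04 0;0 0 -0.04 0;-0.04 0 -0.04 0;-0.06 0 0 0;-0.06 0 0 0;-0.06 0 0 0;0 0 0 0' >/dev/null;python3 st.py;  python3 - <<'E'
from h import *
out=[]
for n in('top','side'):
    b=cap(n);u,v=proj(b,[548,-200,90]).astype(int);out.append(cv2.resize(b['color'][v-37:v+37,u-50:u+50],(400,296),interpolation=cv2.INTER_CUBIC))
cv2.imwrite('pics/end.png',np.hstack(out)[:,:,::-1])
E
```

```text
t31.02 psi 0.3837 u 394.28 w 414.57 z 79.99  fw -2.0 fu -1.4 fz -1.3 grip 0.254 mz [0.11 0.4  0.06]
t31.52 psi 0.3838 u 394.39 w 414.59 z 80.08  fw -0.0 fu -0.3 fz -0.2 grip 0.451 mz [ 0.01 -0.01 -0.  ]
t32.65 psi 0.3788 u 394.56 w 191.77 z 230.96  fw 0.4 fu -0.2 fz -0.1 grip 0.449 mz [ 0.03 -0.02 -0.  ]
```

View pics/end.png

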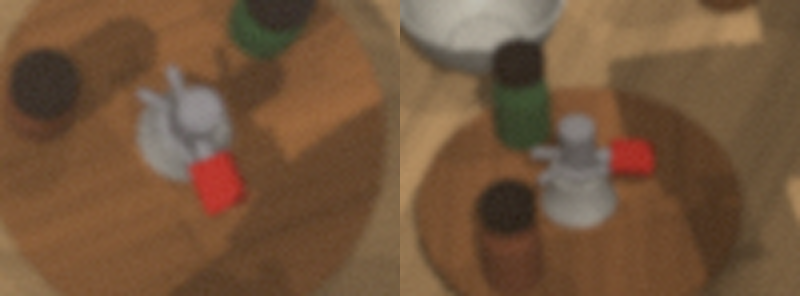

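The clip is home: the top crop shows the head at (217,183), both legs out beyond the post at (172,75) and (145,95), and the jars unmoved. Handing in.

```bash
python3 -c "
from rig import ctrl
print(ctrl.finish_job())"
```

```text
the job is handed in; nothing more can be done
None
```

The R-clip is fully home in the carousel post's cross-hole and released: the shoulder met the post at about 5 N, the final picture shows the bent leg past the post and the jars standing, and the job was handed in at about 33 s, but the hand-in gave no verdict.

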